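# Restock the sample tray on the stationer's counter

## Robot

A 6-joint arm with a two-finger parallel gripper is mounted at the origin on the work surface. World frame = base frame: x ahead of the robot, y to its left, z up, the work surface at z = 0. Lengths are in mm, angles in degrees, forces in N, time in s.
With the tool pointing down it reaches from about 300 to 850 mm from the base axis. Payload 4.2 kg.
Tool frame: the origin (TCP) lies at the centre of the arm's flange, where the gripper is bolted on; the fingertips stand 191 mm ahead of it and the grasp point (between the pads) lies 172 mm ahead of it; y points along the fingers, x is the direction in which the jaws open and shut, and the axes are right-handed (so a half turn about y gives the same grasp; the last joint's range is limited). The gripper opens to 91 mm and grips with 3 to 60 N. Pads are 32 mm wide; open, the fingers measure 118 mm over their backs; the gripper's body (76 mm by 178 mm) begins 60 mm behind the grasp point.
Start: joints at [67.265, 18.312, 89.639, -0, 72.044, -1.146], TCP at [211.566, 534.661, 404.776] pointing down, gripper open.
Joint ranges: [-177.97, 177.97], [-48.28, 115.42], [12.27, 149.76], [-77.06, 257.06], [2.81, 150.46], [-146.56, 146.56]. Speed limits (degrees/s): [147.25, 147.25, 180, 180, 180, 180].

## Interface

Orientations are given as [roll, pitch, yaw] about the fixed x, y, z axes, in that order (R = Rz(yaw) Ry(pitch) Rx(roll)).
In Python, from workcell import env gives the robot as it stands.
- The arm moves only by the tool carry_out, never from a script. Its argument "increments" is a list of rows, each a list of 3 entries, a list of its own where there are three numbers: the turn, a rotation vector about the tool's x, y, z in rad, then the shift along the tool's x, y, z in mm, then the closure, from 0 (fully open) to 1 (shut). In form: [[[wx, wy, wz], [dx, dy, dz], claw], ...]. A call has 1 to 10 rows; each row is the pose to reach, as a shift and turn from the pose commanded when the call began, along the tool's axes at that moment; what a row does not reach only later rows make up. A row lasts 1/12 s, in which the tool goes at most 41.7 mm and 7.16 degrees, less where a joint would pass 70% of its speed; a pose out of reach is approached as far as the arm can. A call with a gripper value outside its range is refused whole. The fingers move at their own pace and stop on an object; "force" is the grip in N (left out, the last holds). Time passes only in rows, so rows that repeat a pose let the fingers close. It gives the time, the measured TCP pose, the force and the opening at its end, in the units of the state.
- env.state(): the state, without advancing time (a new reading comes with each control period).
- env.grab_frame(name): name is "side" or "top"; returns a dict with "frame" (420x560x3 uint8, blue, green, red), "z_map" (420x560 float32, mm along the optical axis (not along the pixel's ray), 0 where there is no reading), "camera_matrix" (3x3 intrinsics, pixels), "k1" (the pictures are not rectified: a ray, as slopes to the right and down, at radius r is drawn at 1 + k1 r^2 times it, then the intrinsics apply), "rvec" (rotation vector, rad) and "tvec" (3), from world to camera coordinates, as OpenCV has them. Camera axes: x right, y down, z forward; pixel columns grow to the right and rows downward; lengths in mm; the calibration is good to about 2 mm. A picture is of the moment at which its call begins.
- env.job_done(): hands the job in, once; it reports no verdict.
The state is a dict: "time_s": time; "qpos": joint angles; "qvel": joint speeds; "effort": joint torques, N m; "ee_pos": TCP position; "ee_rot": TCP orientation; "force": force on the tool from outside, world axes, zero at the start; "torque": the same for the moment, N m; "gripper_width": finger opening in mm.
Only numpy, scipy, OpenCV 4.12 (cv2) and the standard library are available. Lean on these libraries where they do the work, as an engineer would, in place of code of your own. Each camera call takes 0.05 s, during which the arm holds its last target. There are 200 camera calls.

## Task

Put the four loose goods that the display tray sells - the large highlighter, the large glue stick, the roll of tape and the refill bottle - each into the empty pocket that belongs to its own sample (the pocket on the robot's side of that sample). The highlighter and the tape must lie flat on the pocket floor and the glue stick and the bottle must stand upright on it. Leave the mini highlighter and the slim glue stick where they are on the counter.

Things in the scene. Friction and masses are not known exactly. Their poses are not given: they have to be found in the camera images.
- highlighter: Large flat highlighter, a lying bar with white barrel and black cap, 100 long (x, cap to +x) x 26 wide (y) x 17 high; 21 to 42 g; a clip on the cap's top adds 2.5. Origin: centre of its underside, z up. Either way round in its pocket is right. The six loose goods are shuffled on the counter right of the tray, centres 110 mm or more apart.
- glue_stick: Large glue stick, an upright cylinder, white with a black cap, 30 diameter x 95 high; 32 to 63 g. Origin: centre of its underside, z up along its axis.
- tape_roll: Roll of sticky tape lying flat, a rigid ring of 42 outer diameter, 26 hole, 18 high, paper-coloured with brown core; 21 to 42 g. Origin: on its axis at the underside, z up along the axis.
- ink_bottle: Marker refill bottle standing upright: white round body 36 diameter, straight up to 46 high, then a shoulder and a black cap of 18 diameter, 72 high in all; 42 to 84 g. Origin: centre of its underside, z up along its axis.
- mini_highlighter: Look-alike that stays where it is: small highlighter of the same make, 70 long (x) x 19 wide x 13 high. Origin: centre of its underside. No pocket is for it.
- slim_glue_stick: Look-alike that stays where it is: slim glue stick, upright, 20 diameter x 65 high. Origin: centre of its underside. No pocket is for it.
- pocket_highlighter: Fixed grey module, one of four (2 x 2, shuffled) in the tray. Pocket floor 84 (x) by 124 (y) mm, 3 mm walls 16 high. Origin: centre of the pocket floor, 10 mm above the counter; z up. +x (away from the robot, yaw within 0.2 rad) points to its ledge, 44 deep, its middle at x = +67, 8 above the floor; a fixed sample lies there: a large highlighter along y (top 28 above the floor).
- pocket_glue: Fixed grey module, one of four (2 x 2, shuffled) in the tray. Pocket floor 84 (x) by 124 (y) mm, 3 mm walls 16 high. Origin: centre of the pocket floor, 10 mm above the counter; z up. +x (away from the robot, yaw within 0.2 rad) points to its ledge, 44 deep, its middle at x = +67, 8 above the floor; a fixed sample lies there: a large glue stick lying along y (top 38 up).
- pocket_tape: Fixed grey module, one of four (2 x 2, shuffled) in the tray. Pocket floor 84 (x) by 124 (y) mm, 3 mm walls 16 high. Origin: centre of the pocket floor, 10 mm above the counter; z up. +x (away from the robot, yaw within 0.2 rad) points to its ledge, 44 deep, its middle at x = +67, 8 above the floor; a fixed sample lies there: a tape roll lying flat (top 26 up).
- pocket_ink: Fixed grey module, one of four (2 x 2, shuffled) in the tray. Pocket floor 84 (x) by 124 (y) mm, 3 mm walls 16 high. Origin: centre of the pocket floor, 10 mm above the counter; z up. +x (away from the robot, yaw within 0.2 rad) points to its ledge, 44 deep, its middle at x = +67, 8 above the floor; a fixed sample lies there: a refill bottle lying along y (top 44 up).
Mind the look-alikes: they are no part of the job. Leave any green look-alike of the ink_bottle alone.

How it is judged (in metres and radians):
At the end, for the whole second after the job is handed in: Each of the four goods rests in the pocket with its own sample: origin over the pocket floor, underside within 6 mm of it, z axis within 0.15 rad of vertical, at rest (slower than 0.04 m/s). The mini highlighter and slim glue stick are within 25 mm of where they started (x of highlighter in the frame of pocket_highlighter between -0.042 and 0.042 m and y of highlighter in the frame of pocket_highlighter between -0.062 and 0.062 m and z of highlighter in the frame of pocket_highlighter between -0.006 and 0.006 m and angle between each of highlighter, glue_stick, tape_roll, ink_bottle's own z axis and vertical below 0.15 rad and linear speed of each of highlighter, glue_stick, tape_roll, ink_bottle below 0.04 m/s and x of glue_stick in the frame of pocket_glue between -0.042 and 0.042 m and y of glue_stick in the frame of pocket_glue between -0.062 and 0.062 m and z of glue_stick in the frame of pocket_glue between -0.006 and 0.006 m and x of tape_roll in the frame of pocket_tape between -0.042 and 0.042 m and y of tape_roll in the frame of pocket_tape between -0.062 and 0.062 m and z of tape_roll in the frame of pocket_tape between -0.006 and 0.006 m and x of ink_bottle in the frame of pocket_ink between -0.042 and 0.042 m and y of ink_bottle in the frame of pocket_ink between -0.062 and 0.062 m and z of ink_bottle in the frame of pocket_ink between -0.006 and 0.006 m and distance of each of mini_highlighter, slim_glue_stick from where it was at the start of the episode below 0.025 m); the robot touches nothing.
It fails at once if the mini highlighter is carried off or knocked away (moved over 25 mm) (distance of mini_highlighter from where it was at the start of the episode above 0.025 m).
It fails at once if the slim glue stick is carried off or knocked away (moved over 25 mm) (distance of slim_glue_stick from where it was at the start of the episode above 0.025 m).
It also fails if it takes over 115 s, if anything falls off the work surface, if the arm or the gripper's body presses on something with over 40 N, if the wrist force passes 120 N, or if a joint passes its speed limit or range.

## Working session

There is one attempt and no reset: what is moved stays moved. The work goes in short steps, Python scripts to look and compute and a tool call to move; the robot and the scene stay as the last step left them, time stands still between calls to the robot, and variables do not carry over. Pictures are saved under pics/ and viewed, about 12 in all and at most 16, crops included, and the job is handed in when it is done.

Besides the shell and the picture viewer there is one more tool, called after "Call:" as name([rows], argument=value, ...), one row to a line, values as JSON. carry_out: Moves the arm, as the interface text tells. Its arguments: {"type":"object","properties":{"increments":{"type":"array","items":{"type":"array"}},"force":{"type":"number"}},"required":["increments"]}

```bash
mkdir -p pics; cat > h.py <<'E'
import numpy as np, cv2
from workcell import env
def grab(n):
    f=env.grab_frame(n); f['R']=cv2.Rodrigues(np.array(f['rvec'],float))[0]; f['t']=np.array(f['tvec'],float).ravel(); f['K']=np.array(f['camera_matrix'],float); return f
def rays(f,uv):
    k=float(f['k1']); D=np.array([k,0,0,0,0.])
    p=cv2.undistortPoints(np.array(uv,float).reshape(-1,1,2),f['K'],D).reshape(-1,2)
    d=np.c_[p,np.ones(len(p))]
    return -f['R'].T@f['t'], d
def on_plane(f,uv,z):
    c,d=rays(f,uv); w=d@f['R']; s=(z-c[2])/w[:,2]; return c+w*s[:,None]
def by_depth(f,uv):
    c,d=rays(f,uv); uv=np.array(uv).reshape(-1,2).astype(int); z=f['z_map'][uv[:,1],uv[:,0]]; return c+(d*z[:,None])@f['R']
def cloud(f):
    h,w=f['z_map'].shape; vv,uu=np.mgrid[:h,:w]; P=by_depth(f,np.c_[uu.ravel(),vv.ravel()]).reshape(h,w,3); P[f['z_map']==0]=np.nan; return P
E
python3 - <<'E'
from h import *
s=env.state(); print(s)
for n in('top','side'):
    f=grab(n); cv2.imwrite(f'pics/{n}0.png',f['frame']); np.save(f'pics/{n}0.npy',f,allow_pickle=True)
    print(n,-f['R'].T@f['t'],f['R'][2],f['K'][0,0],f['k1'])
E
```

```text
{'time_s': 0.0, 'qpos': array([ 6.72663064e+01,  1.83523614e+01,  8.97064271e+01,  2.06449517e-03,
        7.20439210e+01, -1.14587781e+00]), 'qvel': array([ 0.03837647, -0.04565744,  0.01174245,  0.03434698, -0.08860712,
        0.07602962]), 'effort': array([-2.08391881e-03, -4.12464809e+01, -2.31966877e+01,  7.26274517e-02,
        4.57011780e-02, -1.41608311e-04]), 'ee_pos': array([211.48882118, 534.51737196, 403.91261561]), 'ee_rot': array([-89.99598361,   0.10264965,  68.41154957]), 'force': array([-0.11977742, -0.7521869 , -0.57055267]), 'torque': array([-0.00412192,  0.02821438, -0.02100445]), 'gripper_width': 91.21461106851388}
top [ 407.68439892  -38.49196861 1156.49496799] [ 1.17891839e-01  6.42007519e-04 -9.93026234e-01] 529.0241628878711 -0.0350602529260318
side [-117.22090409 -682.1179288   694.9276501 ] [ 0.58347599  0.55849969 -0.58960483] 527.5259493185456 0.025347728306556943
```

View pics/top0.png

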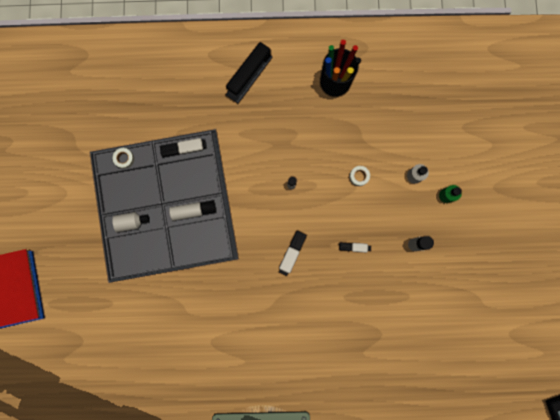

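View pics/side0.png

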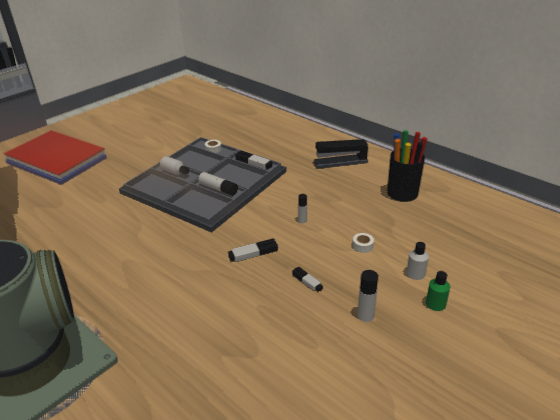

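```bash
python3 - <<'E'
from h import *
f=np.load('pics/top0.npy',allow_pickle=True).item()
P=cloud(f); Z=P[...,2]; img=f['frame']
print('counter z',np.nanmedian(Z[280:360,300:500]),np.nanstd(Z[280:330,300:500]))
def info(name,m):
    q=P[m]; q=q[~np.isnan(q[:,0])]
    r=cv2.minAreaRect(q[:,:2].astype(np.float32))
    print(name,len(q),'mean',q.mean(0).round(1),'rect c',np.round(r[0],1),'size',np.round(r[1],1),'ang',round(r[2],1),'z95',np.percentile(q[:,2],[50,95,100]).round(1))
# goods: above counter
m=((Z>5)&(Z<130)).astype(np.uint8); m[:, :245]=0; m[:160]=0; m[300:]=0
n,l,st,c=cv2.connectedComponentsWithStats(m)
for i in range(1,n):
    if st[i,4]>15: info('good px %s'%c[i].round(),l==i)
# tray
t=np.zeros(Z.shape,bool); t[120:290,85:245]=1
g=(img.max(2)<110)&(img.max(2).astype(int)-img.min(2)<25)
fl=(t&g&(Z>5)&(Z<14)).astype(np.uint8); fl=cv2.morphologyEx(fl,cv2.MORPH_OPEN,np.ones((3,3)))
n,l,st,c=cv2.connectedComponentsWithStats(fl)
for i in range(1,n):
    if st[i,4]>150: info('floor px %s'%c[i].round(),l==i)
info('tray',t&(Z>6))
sm=(t&(Z>30)).astype(np.uint8)
n,l,st,c=cv2.connectedComponentsWithStats(sm)
for i in range(1,n):
    if st[i,4]>20: info('sample px %s'%c[i].round(),l==i)
a=cv2.resize(img[120:290,80:250],None,fx=2.9,fy=2.9,interpolation=cv2.INTER_CUBIC)
b=cv2.resize(img[155:285,265:475],None,fx=3.8,fy=3.8,interpolation=cv2.INTER_CUBIC)[:493]
cv2.imwrite('pics/a.png',cv2.convertScaleAbs(cv2.resize(a,(400,400)),alpha=1.6)); cv2.imwrite('pics/b.png',b)
E
```

```text
counter z 1.449572165522568 2.189894186156664
good px [417. 174.] 317 mean [ 596.3 -346.    47.5] rect c [ 599.8 -352.9] size [39.1 42. ] ang 34.8 z95 [49.4 74.6 77.7]
good px [360. 176.] 238 mean [ 600.4 -228.4   17.6] rect c [ 601.7 -229.7] size [41.7 42.6] ang 7.3 z95 [18.7 22.9 25.5]
good px [292. 182.] 104 mean [584.4 -78.5  54.3] rect c [590.7 -81.6] size [18.7 28.6] ang 62.2 z95 [64.8 69.6 71.5]
good px [450. 194.] 318 mean [ 552.3 -414.    46.7] rect c [ 556.4 -423.6] size [36.1 44.9] ang 24.6 z95 [49.8 74.1 80.9]
good px [292. 252.] 550 mean [437.6 -76.5  18.3] rect c [437.7 -75.8] size [27.8 99.3] ang 64.2 z95 [18.3 22.5 26.5]
good px [421. 243.] 325 mean [ 448.4 -337.5   74.2] rect c [ 449.5 -346.2] size [29.8 37. ] ang 2.2 z95 [ 92.7  99.  101.9]
good px [355. 246.] 285 mean [ 446.7 -211.    13.7] rect c [ 447.8 -214.6] size [76.2 22. ] ang 84.7 z95 [13.8 18.  21.4]
floor px [186. 177.] 1085 mean [608.7 151.7  11.1] rect c [606.5 146.2] size [ 79.  123.7] ang 9.2 z95 [11.3 13.6 14. ]
floor px [144. 179.] 319 mean [606.  245.9  11.1] rect c [598.6 243.6] size [63.9 46.6] a
[... 379 characters left out ...]
 ]
floor px [130. 253.] 871 mean [444.4 275.1  11. ] rect c [444.6 271.9] size [83.7 91.9] ang 9.1 z95 [11.1 13.6 14. ]
tray 17335 mean [546.2 202.2  18.5] rect c [552.9 202.3] size [353.  374.3] ang 88.7 z95 [14.3 44.2 60.9]
sample px [182. 147.] 545 mean [668.9 155.5  36.4] rect c [670.  155.1] size [ 28.  100.2] ang 8.8 z95 [36.4 40.3 43.6]
sample px [122. 158.] 230 mean [649.5 285.8  37. ] rect c [649.6 286.3] size [43.4 41.7] ang 50.6 z95 [37.3 41.1 42.6]
sample px [192. 209.] 625 mean [532.1 133.1  46. ] rect c [533.5 133.5] size [29.7 95.5] ang 9.0 z95 [46.7 51.6 54.7]
sample px [129. 221.] 525 mean [511.1 267.2  49.7] rect c [513.  264.5] size [35.6 74.1] ang 8.7 z95 [50.8 57.1 60.9]
```

View pics/a.png

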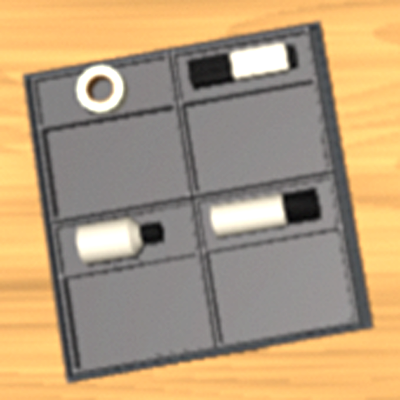

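View pics/b.png

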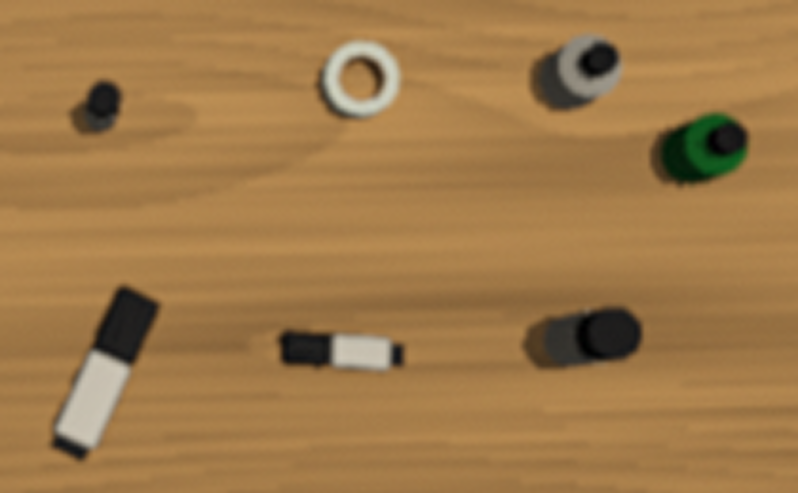

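```bash
cat >> h.py <<'E'
from scipy.spatial.transform import Rotation as Ro
def plan(*wps):
    "world grasp-point waypoints (x,y,z,jaw yaw deg), as turn/shift in the present tool frame"
    s=env.state(); R=Ro.from_euler('xyz',s['ee_rot'],degrees=True).as_matrix(); g=s['ee_pos']+172*R[:,1]
    print('t',round(s['time_s'],2),'grasp',g.round(1),'rpy',s['ee_rot'].round(2),'w',round(s['gripper_width'],1))
    for x,y,z,yaw in wps:
        Rt=Ro.from_euler('xyz',[-90,0,yaw],degrees=True).as_matrix()
        p=np.array([x,y,z])-172*Rt[:,1]
        print((x,y,z,yaw),'turn',Ro.from_matrix(R.T@Rt).as_rotvec().round(3),'shift',(R.T@(p-s['ee_pos'])).round(1))
E
python3 - <<'E'
from h import *
for n in('top','side'):
    f=np.load(f'pics/{n}0.npy',allow_pickle=True).item(); P=cloud(f)
    for nm,c,z0,z1 in (('bottle',(597,-350),62,85),('glue',(449,-341),82,110),('slim',(587,-80),57,80),('green',(555,-418),62,85)):
        m=(np.hypot(P[...,0]-c[0],P[...,1]-c[1])<35)&(P[...,2]>z0)&(P[...,2]<z1)
        if m.sum()<5: print(n,nm,'none'); continue
        q=P[m]; print(n,nm,m.sum(),q.mean(0).round(1),q.min(0).round(0),q.max(0).round(0))
plan((438,-76,120,64.2))
E
```

```text
top bottle 71 [ 599.1 -350.3   72.4] [ 591. -361.   63.] [ 608. -342.   78.]
top glue 187 [ 449.  -341.6   95.4] [ 435. -358.   82.] [ 463. -328.  102.]
top slim 68 [586.6 -78.7  66.2] [577. -87.  57.] [595. -70.  71.]
top green 72 [ 552.9 -419.    72.1] [ 545. -429.   63.] [ 561. -411.   81.]
side bottle 82 [ 596.7 -353.4   69.5] [ 589. -361.   62.] [ 608. -344.   74.]
side glue 255 [ 443.2 -344.1   92.2] [ 431. -358.   82.] [ 462. -328.   98.]
side slim 61 [582.  -78.9  62.6] [574. -88.  57.] [594. -68.  66.]
side green 100 [ 550.6 -420.9   69.5] [ 543. -429.   62.] [ 566. -411.   75.]
t 0.1 grasp [211.4 534.3 232. ] rpy [-90.     0.09  68.41] w 91.4
(438, -76, 120, 64.2) turn [ 0.     0.074 -0.002] shift [-484.2  112.8 -435.2]
```

Call:
carry_out([
  [[0,0.074,0],[-484,50,-435],0],
  [[0,0.074,0],[-484,50,-435],0],
  [[0,0.074,0],[-484,50,-435],0],
  [[0,0.074,0],[-484,50,-435],0],
  [[0,0.074,0],[-484,50,-435],0],
  [[0,0.074,0],[-484,50,-435],0],
  [[0,0.074,0],[-484,50,-435],0],
  [[0,0.074,0],[-484,50,-435],0],
  [[0,0.074,0],[-484,50,-435],0],
  [[0,0.074,0],[-484,50,-435],0],
])

```text
time_s: 0.93
ee_pos: [356.0, 143.2, 372.6]
ee_rot: [-90.0, -0.0, 64.2]
force: [0.7, -0.0, 0.6]
gripper_width: 91.0
```

```bash
python3 -c "
from h import *
plan((438,-76,100,64.2))"
```

```text
t 0.93 grasp [356.  143.2 200.6] rpy [-9.001e+01 -1.000e-02  6.420e+01] w 91.0
(438, -76, 100, 64.2) turn [0. 0. 0.] shift [-161.7  100.6 -169.2]
```

Call:
carry_out([
  [[0,0,0],[-162,100,-169],0],
  [[0,0,0],[-162,100,-169],0],
  [[0,0,0],[-162,100,-169],0],
  [[0,0,0],[-162,100,-169],0],
  [[0,0,0],[-162,100,-169],0],
  [[0,0,0],[-162,100,-169],0],
  [[0,0,0],[-162,100,-169],0],
  [[0,0,0],[-162,100,-169],0],
  [[0,0,0],[-162,100,-169],0],
])

```text
time_s: 1.68
ee_pos: [437.3, -74.1, 272.6]
ee_rot: [-89.9, -0.0, 64.1]
force: [-0.3, -0.0, -0.1]
gripper_width: 91.2
```

```bash
python3 -c "
from h import *
plan((438,-76,23,64.2))"
```

```text
t 1.68 grasp [437.1 -74.  100.6] rpy [-8.99e+01 -1.00e-02  6.41e+01] w 91.2
(438, -76, 23, 64.2) turn [-0.002 -0.002  0.   ] shift [-1.4 77.6 -1.6]
```

Call:
carry_out([
  [[0,0,0],[-1.5,40,-1.5],0],
  [[0,0,0],[-1.5,60,-1.5],0],
  [[0,0,0],[-1.5,70,-1.5],0],
  [[0,0,0],[-1.5,78,-1.5],0],
  [[0,0,0],[-1.5,78,-1.5],0],
  [[0,0,0],[-1.5,78,-1.5],1],
  [[0,0,0],[-1.5,78,-1.5],1],
  [[0,0,0],[-1.5,78,-1.5],1],
  [[0,0,0],[-1.5,78,-1.5],1],
  [[0,0,0],[-1.5,78,-1.5],1],
], force=15)

```text
time_s: 2.52
ee_pos: [438.5, -76.3, 195.4]
ee_rot: [-90.1, -0.0, 64.2]
force: [0.5, -0.2, 0.4]
gripper_width: 60.4
```

Call:
carry_out([
  [[0,0,0],[0,0,0],1],
  [[0,0,0],[0,0,0],1],
  [[0,0,0],[0,0,0],1],
  [[0,0,0],[0,0,0],1],
  [[0,0,0],[0,-20,0],1],
  [[0,0,0],[0,-60,0],1],
  [[0,0,0],[0,-100,0],1],
  [[0,0,0],[0,-100,0],1],
  [[0,0,0],[0,-100,0],1],
])

```text
time_s: 3.27
ee_pos: [438.9, -76.4, 296.8]
ee_rot: [-90.3, -0.1, 64.2]
force: [0.4, 0.0, -0.8]
gripper_width: 1.4
```

```bash
python3 - <<'E'
from h import *
plan((605,145.5,120,8.9),(605,145.5,34,8.9))
f=grab('side'); cv2.imwrite('pics/s1.png',f['frame'])
E
```

```text
t 3.27 grasp [439.8 -76.6 124.8] rpy [-9.030e+01 -8.000e-02  6.417e+01] w 1.4
(605, 145.5, 120, 8.9) turn [0.004 0.965 0.004] shift [272.1   5.5 -52.8]
(605, 145.5, 34, 8.9) turn [0.004 0.965 0.004] shift [272.   91.5 -52.4]
```

```bash
python3 - <<'E'
from h import *
for n in('side','top'):
    f=grab(n); P=cloud(f); Z=P[...,2]
    m=((Z>5)&(Z<30)&(abs(P[...,0]-438)<70)&(abs(P[...,1]+76)<75)).astype(np.uint8)
    k,l,st,c=cv2.connectedComponentsWithStats(m)
    for i in range(1,k):
        if st[i,4]>60:
            q=P[l==i]; r=cv2.minAreaRect(q[:,:2].astype(np.float32)); print(n,c[i].round(),st[i,4],np.round(r[0],1),np.round(r[1],1),r[2], np.percentile(q[:,2],[50,95]))
    if n=='side': cv2.imwrite('pics/s1c.png',cv2.resize(f['frame'][120:360,160:480],None,fx=2,fy=2))
E
```

```text
side [252. 249.] 582 [432.9 -75.9] [29.9 99.4] 64.0418472290039 [15.3930466  18.73031099]
```

View pics/s1c.png

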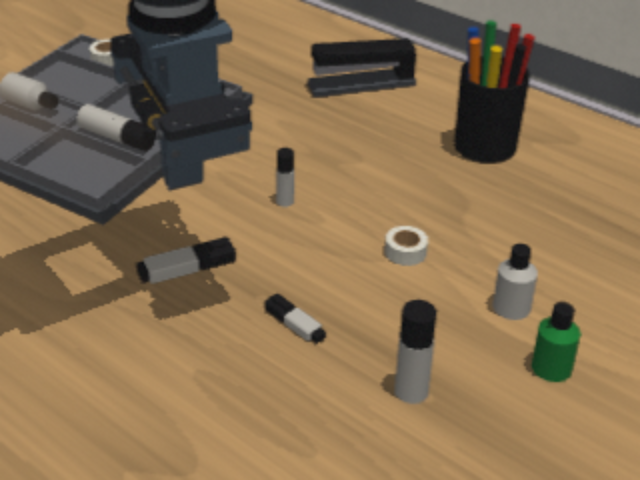

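Call:
carry_out([
  [[0,0,0],[0,0,0],0],
  [[0,0,0],[0,0,0],0],
  [[0,0,0],[0,0,0],0],
  [[0,0,0],[0,0,0],0],
  [[0,0,0],[0,0,0],0],
  [[0,0,0],[0,0,0],0],
  [[0,0,0],[0,0,0],0],
  [[0,0,0],[0,20,0],0],
  [[0,0,0],[0,40,0],0],
  [[0,0,0],[0,60,0],0],
])

```text
time_s: 4.25
ee_pos: [438.5, -76.3, 234.5]
ee_rot: [-90.1, -0.0, 64.2]
force: [-0.2, -0.0, -0.5]
gripper_width: 64.4
```

Call:
carry_out([
  [[0,0,0],[0,0,0],0],
  [[0,0,0],[0,10,0],0],
  [[0,0,0],[0,30,0],0],
  [[0,0,0],[0,40,0],0],
  [[0,0,0],[0,40,0],1],
  [[0,0,0],[0,40,0],1],
  [[0,0,0],[0,40,0],1],
  [[0,0,0],[0,40,0],1],
  [[0,0,0],[0,40,0],1],
  [[0,0,0],[0,40,0],1],
])

```text
time_s: 5.08
ee_pos: [438.5, -76.3, 195.4]
ee_rot: [-90.1, -0.0, 64.2]
force: [-0.2, 0.0, 0.3]
gripper_width: 53.9
```

Call:
carry_out([
  [[0,0,0],[0,0,0],1],
  [[0,0,0],[0,0,0],1],
  [[0,0,0],[0,0,0],1],
  [[0,0,0],[0,0,0],1],
  [[0,0,0],[0,0,0],1],
  [[0,0,0],[0,0,0],1],
  [[0,0,0],[0,0,0],1],
  [[0,0,0],[0,0,0],1],
])

```text
time_s: 5.75
ee_pos: [438.3, -76.3, 194.8]
ee_rot: [-90.0, -0.0, 64.2]
force: [0.6, -0.9, 1.1]
gripper_width: 26.0
```

Call:
carry_out([
  [[0,0,0],[0,-30,0],1],
  [[0,0,0],[0,-70,0],1],
  [[0,0.1,0],[27,-100,-5],1],
  [[0,0.2,0],[60,-100,-12],1],
  [[0,0.32,0],[95,-100,-19],1],
  [[0,0.44,0],[130,-100,-26],1],
  [[0,0.56,0],[165,-100,-33],1],
  [[0,0.68,0],[200,-100,-40],1],
  [[0,0.8,0],[235,-100,-47],1],
  [[0,0.9,0],[262,-100,-52],1],
])

```text
time_s: 6.58
ee_pos: [600.6, 139.2, 294.5]
ee_rot: [-90.0, -0.0, 12.3]
force: [-0.2, 0.2, -0.9]
gripper_width: 25.7
```

```bash
python3 - <<'E'
from h import *
plan((605,145.5,60,8.9),(605,145.5,34,8.9))
E
```

```text
t 6.58 grasp [600.7 139.3 122.5] rpy [-8.997e+01 -5.000e-02  1.234e+01] w 25.7
(605, 145.5, 60, 8.9) turn [-0.     0.06   0.001] shift [ 5.6 62.5  5.2]
(605, 145.5, 34, 8.9) turn [-0.     0.06   0.001] shift [ 5.6 88.5  5.2]
```

Call:
carry_out([
  [[0,0.06,0],[5.5,20,5],1],
  [[0,0.06,0],[5.5,50,5],1],
  [[0,0.06,0],[5.5,70,5],1],
  [[0,0.06,0],[5.5,82,5],1],
  [[0,0.06,0],[5.5,88,5],1],
  [[0,0.06,0],[5.5,89,5],1],
  [[0,0.06,0],[5.5,89,5],1],
  [[0,0.06,0],[5.5,89,5],0.55],
  [[0,0.06,0],[5.5,89,5],0.55],
  [[0,0.06,0],[5.5,89,5],0.55],
])

```text
time_s: 7.42
ee_pos: [603.8, 142.9, 206.8]
ee_rot: [-90.0, -0.1, 9.2]
force: [1.0, -0.1, -0.7]
gripper_width: 40.6
```

Call:
carry_out([
  [[0,0,0],[0,0,0],0.55],
  [[0,0,0],[0,0,0],0.55],
  [[0,0,0],[0,-30,0],0.55],
  [[0,0,0],[0,-70,0],0.3],
  [[0,0,0],[0,-110,0],0],
  [[0,0,0],[0,-130,0],0],
  [[0,0,0],[0,-130,0],0],
  [[0,0,0],[0,-130,0],0],
])

```text
time_s: 8.08
ee_pos: [603.6, 143.0, 337.2]
ee_rot: [-90.0, -0.2, 9.2]
force: [-0.1, -0.1, -0.7]
gripper_width: 71.4
```

```bash
python3 - <<'E'
from h import *
plan((601.5,-229,120,35),(449,-342,170,0))
f=grab('side'); cv2.imwrite('pics/s2.png',cv2.resize(f['frame'][100:260,100:320],None,fx=3,fy=3))
E
```

```text
t 8.08 grasp [604.1 143.1 165.2] rpy [-89.99  -0.18   9.17] w 71.4
(601.5, -229, 120, 35) turn [ 0.    -0.451  0.003] shift [ -61.4   45.  -366.9]
(449, -342, 170, 0) turn [-0.     0.16   0.003] shift [-229.8   -5.6 -454.2]
```

View pics/s2.png

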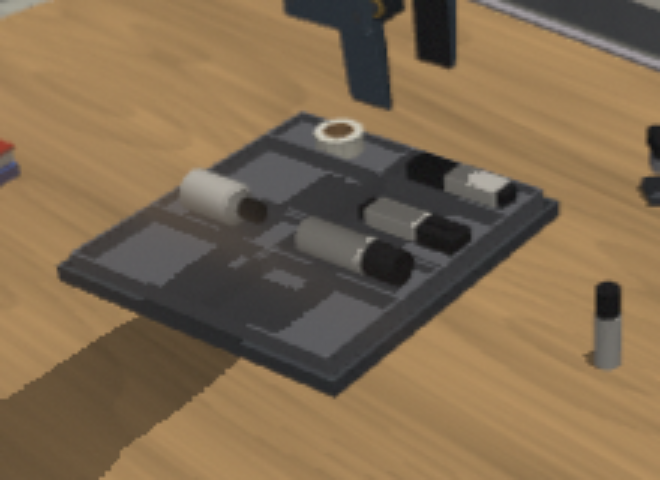

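Call:
carry_out([
  [[0,-0.1,0],[-7,0,-41],0],
  [[0,-0.2,0],[-14,0,-82],0],
  [[0,-0.3,0],[-21,0,-123],0],
  [[0,-0.4,0],[-28,0,-164],0],
  [[0,-0.45,0],[-35,0,-205],0],
  [[0,-0.45,0],[-42,0,-246],0],
  [[0,-0.45,0],[-48,0,-287],0],
  [[0,-0.45,0],[-55,0,-327],0],
  [[0,-0.45,0],[-61,10,-366],0],
  [[0,-0.45,0],[-61,40,-367],0],
])

```text
time_s: 8.97
ee_pos: [602.2, -235.9, 297.1]
ee_rot: [-90.5, -0.1, 34.7]
force: [1.2, -0.8, 0.6]
gripper_width: 91.2
```

```bash
python3 - <<'E'
from h import *
plan((601.5,-229,23,35))
E
```

```text
t 8.97 grasp [ 603.3 -236.9  125.1] rpy [-90.49  -0.11  34.65] w 91.2
(601.5, -229, 23, 35) turn [ 0.009 -0.006  0.002] shift [  3.1 102.    6.9]
```

Call:
carry_out([
  [[0,0,0],[0,20,0],0],
  [[0,0,0],[0,40,0],0],
  [[0,0,0],[0,50,0],0],
  [[0,0,0],[0,60,0],0],
  [[0,0,0],[0,60,0],0],
])

```text
time_s: 9.38
ee_pos: [601.1, -228.6, 232.8]
ee_rot: [-89.7, 0.2, 35.0]
force: [-0.3, 0.2, 0.1]
gripper_width: 91.3
```

```bash
python3 - <<'E'
from h import *
plan((601.5,-229,23,35))
E
```

```text
t 9.38 grasp [ 600.3 -228.2   60.8] rpy [-89.73   0.17  34.97] w 91.3
(601.5, -229, 23, 35) turn [-0.005 -0.001 -0.003] shift [ 0.2 37.8 -0.7]
```

Call:
carry_out([
  [[0,0,0],[0,20,0],0],
  [[0,0,0],[0,32,0],0],
  [[0,0,0],[0,37,0],0],
  [[0,0,0],[0,37,0],1],
  [[0,0,0],[0,37,0],1],
  [[0,0,0],[0,37,0],1],
  [[0,0,0],[0,37,0],1],
  [[0,0,0],[0,37,0],1],
  [[0,0,0],[0,37,0],1],
  [[0,0,0],[0,37,0],1],
])

```text
time_s: 10.22
ee_pos: [601.9, -229.1, 199.2]
ee_rot: [-90.0, -0.0, 34.9]
force: [0.3, -0.5, -0.3]
gripper_width: 47.3
```

Call:
carry_out([
  [[0,0,0],[0,0,0],1],
  [[0,0,0],[0,0,0],1],
  [[0,0,0],[0,0,0],1],
  [[0,0,0],[0,0,0],1],
  [[0,0,0],[0,0,0],1],
  [[0,0,0],[0,0,0],1],
])

```text
time_s: 10.72
ee_pos: [601.9, -229.0, 199.0]
ee_rot: [-90.0, -0.0, 35.0]
force: [-0.8, 0.5, 2.4]
gripper_width: 42.1
```

```bash
python3 - <<'E'
from h import *
plan((583.3,275.6,130,98.9))
E
```

```text
t 10.72 grasp [ 601.9 -229.    27. ] rpy [-9.001e+01 -1.000e-02  3.495e+01] w 42.1
(583.3, 275.6, 130, 98.9) turn [ 0.    -1.116  0.   ] shift [ 273.9 -103.   424.2]
```

Call:
carry_out([
  [[0,0,0],[0,-30,0],1],
  [[0,0,0],[0,-70,0],1],
  [[0,0,0],[0,-105,0],1],
  [[0,-0.1,0],[18,-110,28],1],
  [[0,-0.2,0],[39,-110,60],1],
  [[0,-0.3,0],[60,-110,93],1],
  [[0,-0.4,0],[81,-110,126],1],
  [[0,-0.5,0],[103,-110,159],1],
  [[0,-0.6,0],[124,-110,192],1],
  [[0,-0.7,0],[145,-110,225],1],
])

```text
time_s: 11.55
ee_pos: [591.3, 40.2, 308.6]
ee_rot: [-90.0, -0.0, 75.3]
force: [0.4, 0.6, -0.9]
gripper_width: 41.7
```

```bash
python3 - <<'E'
from h import *
plan((583.3,275.6,137,98.9))
E
```

```text
t 11.55 grasp [591.2  40.2 136.6] rpy [-89.98  -0.    75.33] w 41.7
(583.3, 275.6, 137, 98.9) turn [-0.    -0.411  0.   ] shift [225.7  -0.4  67.3]
```

Call:
carry_out([
  [[0,-0.1,0],[38,0,12],1],
  [[0,-0.2,0],[76,0,23],1],
  [[0,-0.3,0],[114,0,35],1],
  [[0,-0.4,0],[152,0,47],1],
  [[0,-0.415,0],[190,0,58],1],
  [[0,-0.415,0],[215,0,66],1],
  [[0,-0.415,0],[226,0,69],1],
  [[0,-0.415,0],[226,30,69],1],
  [[0,-0.415,0],[226,60,69],1],
  [[0,-0.415,0],[226,60,69],1],
])

```text
time_s: 12.38
ee_pos: [581.4, 273.4, 242.9]
ee_rot: [-89.3, 0.2, 98.9]
force: [-0.6, -0.6, -2.1]
gripper_width: 41.5
```

```bash
python3 - <<'E'
from h import *
plan((583.3,275.6,37.5,98.9))
E
```

```text
t 12.38 grasp [579.5 272.5  71. ] rpy [-89.34   0.2   98.85] w 41.5
(583.3, 275.6, 37.5, 98.9) turn [-0.012 -0.001 -0.004] shift [ 2.  33.4 -2.6]
```

Call:
carry_out([
  [[0,0,0],[0,15,0],1],
  [[0,0,0],[0,28,0],1],
  [[0,0,0],[0,35,0],1],
  [[0,0,0],[0,38,0],1],
  [[0,0,0],[0,39,0],1],
  [[0,0,0],[0,39,0],1],
  [[0,0,0],[0,39,0],1],
])

```text
time_s: 12.97
ee_pos: [583.7, 274.6, 210.9]
ee_rot: [-90.1, -0.0, 98.8]
force: [0.1, -0.0, -0.0]
gripper_width: 41.4
```

Call:
carry_out([
  [[0,0,0],[0,0,0],0.3],
  [[0,0,0],[0,0,0],0.3],
  [[0,0,0],[0,0,0],0.3],
  [[0,0,0],[0,0,0],0.3],
  [[0,0,0],[0,0,0],0.3],
  [[0,0,0],[0,-20,0],0.3],
  [[0,0,0],[0,-60,0],0.3],
  [[0,0,0],[0,-100,0],0],
  [[0,0,0],[0,-120,0],0],
  [[0,0,0],[0,-120,0],0],
])

```text
time_s: 13.8
ee_pos: [584.4, 275.1, 336.2]
ee_rot: [-90.6, -0.2, 98.8]
force: [1.1, 0.2, -0.1]
gripper_width: 81.2
```

```bash
python3 - <<'E'
from h import *
plan((449,-342.5,170,60))
f=grab('side'); cv2.imwrite('pics/s3.png',cv2.resize(f['frame'][100:260,100:320],None,fx=3,fy=3))
E
```

```text
t 13.8 grasp [586.3 275.9 164.2] rpy [-90.65  -0.18  98.84] w 81.2
(449, -342.5, 170, 60) turn [0.01  0.678 0.007] shift [-589.4  -10.3  228.6]
```

View pics/s3.png

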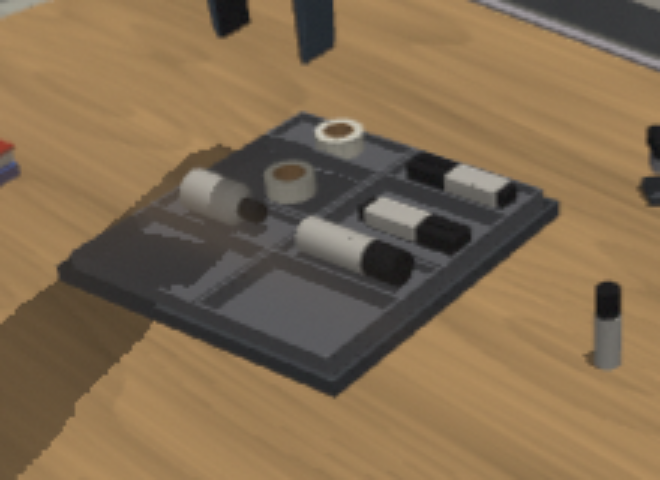

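Call:
carry_out([
  [[0,0.1,0],[-37,0,14],0],
  [[0,0.2,0],[-74,0,28],0],
  [[0,0.3,0],[-111,0,43],0],
  [[0,0.4,0],[-148,0,57],0],
  [[0,0.5,0],[-185,0,71],0],
  [[0,0.6,0],[-222,0,86],0],
  [[0,0.68,0],[-259,0,100],0],
  [[0,0.68,0],[-296,0,115],0],
  [[0,0.68,0],[-333,0,129],0],
  [[0,0.68,0],[-370,0,143],0],
])

```text
time_s: 14.68
ee_pos: [497.6, -114.6, 328.3]
ee_rot: [-89.8, 0.0, 59.9]
force: [0.6, 0.1, -0.2]
gripper_width: 91.2
```

```bash
python3 - <<'E'
from h import *
plan((449,-342.5,158,60))
E
```

```text
t 14.68 grasp [ 497.  -114.4  156.3] rpy [-8.983e+01  4.000e-02  5.988e+01] w 91.2
(449, -342.5, 158, 60) turn [-0.003 -0.002 -0.001] shift [-221.5   -1.8  -72.4]
```

Call:
carry_out([
  [[0,0,0],[-38,0,-12],0],
  [[0,0,0],[-76,0,-24],0],
  [[0,0,0],[-114,0,-36],0],
  [[0,0,0],[-152,0,-48],0],
  [[0,0,0],[-186,0,-59],0],
  [[0,0,0],[-210,0,-66],0],
  [[0,0,0],[-222,0,-70],0],
  [[0,0,0],[-224,0,-71],0],
  [[0,0,0],[-224,0,-71],0],
  [[0,0,0],[-224,0,-71],0],
])

```text
time_s: 15.52
ee_pos: [448.1, -341.1, 329.2]
ee_rot: [-89.9, -0.1, 59.9]
force: [0.1, -0.4, 0.4]
gripper_width: 91.0
```

```bash
python3 - <<'E'
from h import *
plan((449,-342.5,50,60))
f=grab('side'); cv2.imwrite('pics/s4.png',cv2.resize(f['frame'][160:400,260:520],None,fx=2.4,fy=2.4))
E
```

```text
t 15.52 grasp [ 447.9 -340.8  157.2] rpy [-8.990e+01 -6.000e-02  5.992e+01] w 91.0
(449, -342.5, 50, 60) turn [-0.002 -0.001  0.001] shift [ -0.9 107.2  -1.7]
```

View pics/s4.png

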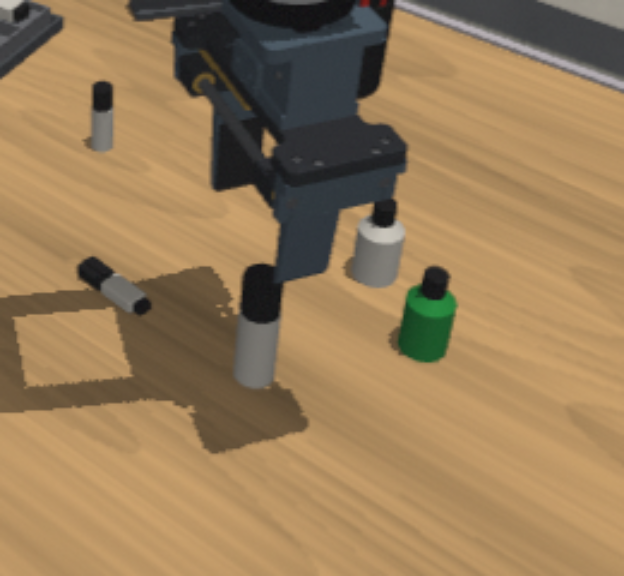

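Call:
carry_out([
  [[0,0,0],[-1,20,-1.5],0],
  [[0,0,0],[-1,40,-1.5],0],
  [[0,0,0],[-1,60,-1.5],0],
  [[0,0,0],[-1,80,-1.5],0],
  [[0,0,0],[-1,95,-1.5],0],
  [[0,0,0],[-1,103,-1.5],0],
  [[0,0,0],[-1,105,-1.5],0],
  [[0,0,0],[-1,105,-1.5],1],
  [[0,0,0],[-1,105,-1.5],1],
  [[0,0,0],[-1,105,-1.5],1],
])

```text
time_s: 16.4
ee_pos: [449.1, -344.0, 225.9]
ee_rot: [-90.1, 0.0, 59.9]
force: [-0.6, 0.1, 0.1]
gripper_width: 74.3
```

Call:
carry_out([
  [[0,0,0],[0,0,0],1],
  [[0,0,0],[0,0,0],1],
  [[0,0,0],[0,0,0],1],
  [[0,0,0],[0,0,0],1],
  [[0,0,0],[0,0,0],1],
  [[0,0,0],[0,0,0],1],
  [[0,0,0],[0,0,0],1],
  [[0,0,0],[0,0,0],1],
  [[0,0,0],[0,0,0],1],
  [[0,0,0],[0,0,0],1],
])

```text
time_s: 17.23
ee_pos: [448.7, -344.0, 224.8]
ee_rot: [-90.0, -0.0, 59.9]
force: [-0.7, 0.0, 0.2]
gripper_width: 29.8
```

```bash
python3 - <<'E'
from h import *
plan((467,123.5,153,80))
E
```

```text
t 17.23 grasp [ 448.7 -344.    52.8] rpy [-90.    -0.    59.87] w 29.8
(467, 123.5, 153, 80) turn [-0.    -0.351  0.   ] shift [ 413.5 -100.2  218.8]
```

Call:
carry_out([
  [[0,0,0],[0,-25,0],1],
  [[0,0,0],[0,-60,0],1],
  [[0,0,0],[0,-90,0],1],
  [[0,-0.05,0],[20,-100,10],1],
  [[0,-0.1,0],[50,-100,26],1],
  [[0,-0.15,0],[82,-100,43],1],
  [[0,-0.2,0],[114,-100,60],1],
  [[0,-0.25,0],[146,-100,77],1],
  [[0,-0.3,0],[178,-100,94],1],
  [[0,-0.35,0],[210,-100,111],1],
])

```text
time_s: 18.07
ee_pos: [457.6, -105.0, 324.8]
ee_rot: [-90.0, -0.0, 80.0]
force: [1.4, 0.6, -1.0]
gripper_width: 29.8
```

```bash
python3 - <<'E'
from h import *
plan((467,123.5,153,80))
E
```

```text
t 18.07 grasp [ 457.7 -105.   152.8] rpy [-9.001e+01 -1.000e-02  8.004e+01] w 29.8
(467, 123.5, 153, 80) turn [0.    0.001 0.   ] shift [ 2.267e+02 -1.000e-01  3.030e+01]
```

Call:
carry_out([
  [[0,0,0],[32,0,4],1],
  [[0,0,0],[64,0,8],1],
  [[0,0,0],[96,0,13],1],
  [[0,0,0],[128,0,17],1],
  [[0,0,0],[160,0,22],1],
  [[0,0,0],[190,0,26],1],
  [[0,0,0],[212,0,29],1],
  [[0,0,0],[225,0,31],1],
  [[0,0,0],[228,0,31],1],
  [[0,0,0],[228,0,31],1],
])

```text
time_s: 18.9
ee_pos: [467.4, 123.8, 324.7]
ee_rot: [-90.0, 0.0, 80.0]
force: [-0.4, -0.4, -0.2]
gripper_width: 29.6
```

```bash
python3 - <<'E'
from h import *
plan((467,123.5,63.5,80))
f=grab('side'); cv2.imwrite('pics/s5.png',cv2.resize(f['frame'][60:300,80:360],None,fx=2.4,fy=2.4))
E
```

```text
t 18.9 grasp [467.3 123.8 152.7] rpy [-8.999e+01  1.000e-02  8.003e+01] w 29.6
(467, 123.5, 63.5, 80) turn [-0.     0.001 -0.   ] shift [-0.4 89.2  0.3]
```

View pics/s5.png

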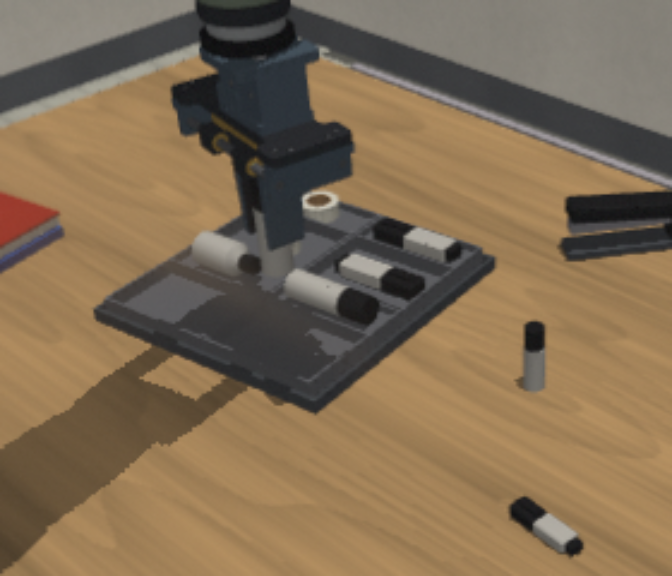

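Call:
carry_out([
  [[0,0,0],[0,20,0],1],
  [[0,0,0],[0,45,0],1],
  [[0,0,0],[0,65,0],1],
  [[0,0,0],[0,78,0],1],
  [[0,0,0],[0,85,0],1],
  [[0,0,0],[0,88,0],1],
  [[0,0,0],[0,89.5,0],1],
  [[0,0,0],[0,89.5,0],1],
  [[0,0,0],[0,89.5,0],1],
  [[0,0,0],[0,89.5,0],1],
])

```text
time_s: 19.78
ee_pos: [467.7, 123.3, 236.1]
ee_rot: [-90.1, -0.0, 79.9]
force: [-0.2, 0.8, -0.2]
gripper_width: 29.3
```

Call:
carry_out([
  [[0,0,0],[0,0,0],0.6],
  [[0,0,0],[0,0,0],0.5],
  [[0,0,0],[0,0,0],0.3],
  [[0,0,0],[0,0,0],0.1],
  [[0,0,0],[0,0,0],0.1],
  [[0,0,0],[0,0,0],0.1],
  [[0,0,0],[0,0,0],0.1],
  [[0,0,0],[0,0,0],0.1],
  [[0,0,0],[0,-20,0],0.1],
  [[0,0,0],[0,-40,0],0.1],
])

```text
time_s: 20.62
ee_pos: [467.0, 123.2, 274.8]
ee_rot: [-89.8, 0.1, 79.9]
force: [-0.4, -0.5, 0.4]
gripper_width: 82.2
```

Call:
carry_out([
  [[0,0,0],[0,-20,0],0],
  [[0,0,0],[0,-50,0],0],
  [[0,0,0],[0,-80,0],0],
  [[0,0,0],[0,-80,0],0],
  [[0,0,0],[0,-80,0],0],
])

```text
time_s: 21.03
ee_pos: [467.7, 123.3, 356.8]
ee_rot: [-90.2, -0.1, 79.9]
force: [-0.5, -0.2, -0.6]
gripper_width: 91.5
```

```bash
python3 - <<'E'
from h import *
plan((599,-351,180,55))
f=grab('side'); cv2.imwrite('pics/s6.png',cv2.resize(f['frame'][60:300,80:360],None,fx=2.4,fy=2.4))
E
```

```text
t 21.03 grasp [468.3 123.5 184.8] rpy [-90.21  -0.1   79.93] w 91.5
(599, -351, 180, 55) turn [0.003 0.435 0.002] shift [-444.     4.8 -212.3]
```

View pics/s6.png

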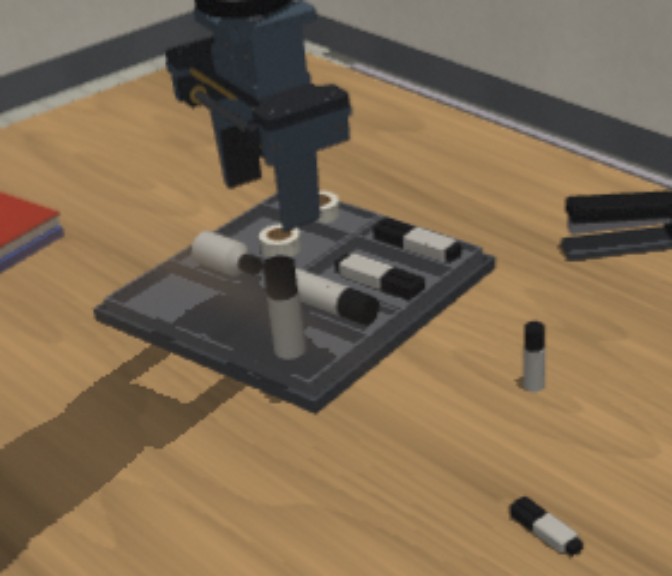

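Call:
carry_out([
  [[0,0.12,0],[-28,0,-13],0],
  [[0,0.24,0],[-56,0,-27],0],
  [[0,0.36,0],[-84,0,-40],0],
  [[0,0.48,0],[-112,0,-53],0],
  [[0,0.6,0],[-140,0,-67],0],
  [[0,0.72,0],[-168,0,-80],0],
  [[0,0.84,0],[-196,0,-93],0],
  [[0,0.96,0],[-224,0,-107],0],
  [[0,1.08,0],[-252,0,-120],0],
  [[0,1.2,0],[-280,0,-133],0],
])

```text
time_s: 21.92
ee_pos: [549.2, -177.1, 353.1]
ee_rot: [-89.9, 0.2, 10.8]
force: [-0.3, 0.3, -0.5]
gripper_width: 90.8
```

```bash
python3 - <<'E'
from h import *
plan((599,-351,180,-34))
f=grab('top'); P=cloud(f)
for nm,c,z0,z1 in (('bottle',(597,-350),62,85),('green',(555,-418),62,85)):
    m=(np.hypot(P[...,0]-c[0],P[...,1]-c[1])<35)&(P[...,2]>z0)&(P[...,2]<z1); print(nm,m.sum(),P[m].mean(0) if m.any() else '')
E
```

```text
t 21.92 grasp [ 548.5 -176.9  181.1] rpy [-89.87   0.2   10.82] w 90.8
(599, -351, 180, -34) turn [-0.001  0.782 -0.004] shift [  16.3    0.6 -180.1]
bottle 0 
green 68 [ 553.10809859 -419.41395482   72.22506776]
```

Call:
carry_out([
  [[0,0.12,0],[2,0,-28],0],
  [[0,0.24,0],[4,0,-57],0],
  [[0,0.36,0],[7,0,-86],0],
  [[0,0.48,0],[9,0,-115],0],
  [[0,0.6,0],[11,0,-144],0],
  [[0,0.72,0],[13,0,-170],0],
  [[0,0.788,0],[14,0,-181],0],
  [[0,0.788,0],[14,20,-181.5],0],
  [[0,0.788,0],[14,40,-181.5],0],
  [[0,0.788,0],[14,40,-181.5],0],
])

```text
time_s: 22.8
ee_pos: [597.0, -350.5, 308.5]
ee_rot: [-90.0, 0.7, -34.0]
force: [-0.3, 0.4, -1.3]
gripper_width: 91.5
```

```bash
python3 - <<'E'
from h import *
plan((599,-351,30,-34))
f=grab('side'); cv2.imwrite('pics/s7.png',cv2.resize(f['frame'][100:340,300:540],None,fx=2.4,fy=2.4))
E
```

```text
t 22.8 grasp [ 595.2 -349.4  136.5] rpy [-90.03   0.7  -33.98] w 91.5
(599, -351, 30, -34) turn [ 0.     0.    -0.012] shift [  3.2 106.5   0.8]
```

View pics/s7.png

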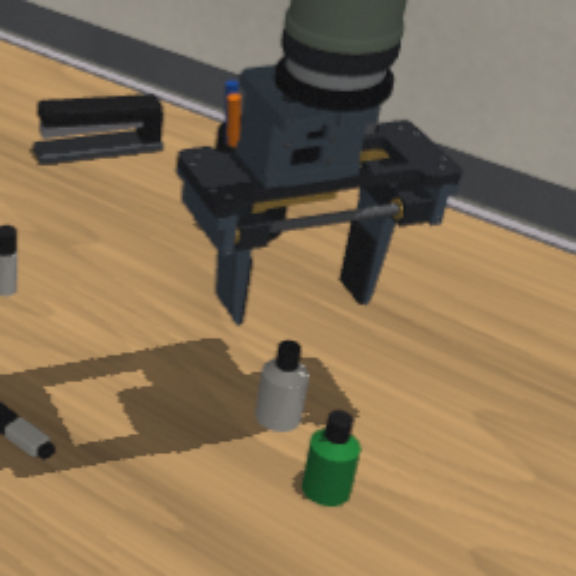

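Call:
carry_out([
  [[0,0,0],[0,20,0],0],
  [[0,0,0],[0,45,0],0],
  [[0,0,0],[0,70,0],0],
  [[0,0,0],[0,92,0],0],
  [[0,0,0],[0,106,0],0],
  [[0,0,0],[0,112,0],0],
  [[0,0,0],[0,112,0],0],
  [[0,0,0],[0,112,0],1],
  [[0,0,0],[0,112,0],1],
  [[0,0,0],[0,112,0],1],
])

```text
time_s: 23.68
ee_pos: [598.8, -351.2, 205.0]
ee_rot: [-90.0, -0.2, -34.0]
force: [0.1, -0.8, 0.2]
gripper_width: 74.2
```

Call:
carry_out([
  [[0,0,0],[0,0,0],1],
  [[0,0,0],[0,0,0],1],
  [[0,0,0],[0,0,0],1],
  [[0,0,0],[0,0,0],1],
  [[0,0,0],[0,0,0],1],
  [[0,0,0],[0,0,0],1],
  [[0,0,0],[0,0,0],1],
  [[0,0,0],[0,0,0],1],
  [[0,0,0],[0,0,0],1],
  [[0,0,0],[0,0,0],1],
])

```text
time_s: 24.52
ee_pos: [598.3, -351.0, 203.3]
ee_rot: [-90.0, -0.0, -34.0]
force: [0.8, -0.1, 0.6]
gripper_width: 35.4
```

```bash
python3 - <<'E'
from h import *
plan((446.8,254.5,160,-78))
E
```

```text
t 24.52 grasp [ 598.3 -351.    31.3] rpy [-90.    -0.   -33.98] w 35.4
(446.8, 254.5, 160, -78) turn [-0.     0.768  0.   ] shift [-464.1 -128.7  417.5]
```

Call:
carry_out([
  [[0,0,0],[0,-25,0],1],
  [[0,0,0],[0,-60,0],1],
  [[0,0,0],[0,-95,0],1],
  [[0,0,0],[0,-125,0],1],
  [[0,0.05,0],[-12,-140,11],1],
  [[0,0.1,0],[-34,-140,30],1],
  [[0,0.15,0],[-58,-140,52],1],
  [[0,0.2,0],[-84,-140,75],1],
  [[0,0.25,0],[-110,-140,99],1],
  [[0,0.3,0],[-136,-140,122],1],
])

```text
time_s: 25.35
ee_pos: [552.9, -172.4, 343.2]
ee_rot: [-90.0, 0.0, -51.3]
force: [0.4, 0.2, -0.3]
gripper_width: 35.4
```

```bash
python3 - <<'E'
from h import *
plan((446.8,254.5,171,-78))
E
```

```text
t 25.35 grasp [ 552.9 -172.3  171.2] rpy [-9.000e+01  3.000e-02 -5.134e+01] w 35.4
(446.8, 254.5, 171, -78) turn [ 0.     0.465 -0.   ] shift [-399.6    0.4  183.8]
```

Call:
carry_out([
  [[0,0.05,0],[-32,0,15],1],
  [[0,0.1,0],[-65,0,30],1],
  [[0,0.15,0],[-98,0,45],1],
  [[0,0.2,0],[-131,0,60],1],
  [[0,0.25,0],[-164,0,76],1],
  [[0,0.3,0],[-197,0,91],1],
  [[0,0.35,0],[-230,0,106],1],
  [[0,0.4,0],[-263,0,121],1],
  [[0,0.45,0],[-296,0,137],1],
  [[0,0.465,0],[-329,0,152],1],
])

```text
time_s: 26.18
ee_pos: [465.0, 179.3, 343.4]
ee_rot: [-90.0, 0.0, -77.9]
force: [0.5, 0.6, -0.4]
gripper_width: 35.3
```

```bash
python3 - <<'E'
from h import *
plan((446.8,254.5,171,-78))
E
```

```text
t 26.18 grasp [465.  179.4 171.4] rpy [-8.998e+01  1.000e-02 -7.792e+01] w 35.3
(446.8, 254.5, 171, -78) turn [-0.     0.001 -0.   ] shift [-77.3   0.4  -2. ]
```

Call:
carry_out([
  [[0,0,0],[-28,0,-1],1],
  [[0,0,0],[-52,0,-2],1],
  [[0,0,0],[-70,0,-2.5],1],
  [[0,0,0],[-78,0,-2.5],1],
  [[0,0,0],[-79,0,-2.5],1],
  [[0,0,0],[-79,0,-2.5],1],
  [[0,0,0],[-79,20,-2.5],1],
  [[0,0,0],[-79,40,-2.5],1],
  [[0,0,0],[-79,50,-2.5],1],
  [[0,0,0],[-79,50,-2.5],1],
])

```text
time_s: 27.02
ee_pos: [446.3, 253.0, 291.2]
ee_rot: [-90.3, -0.1, -77.9]
force: [-1.0, -0.3, -0.6]
gripper_width: 35.0
```

```bash
python3 - <<'E'
from h import *
plan((446.8,254.5,42,-78))
E
```

```text
t 27.02 grasp [445.5 252.5 119.2] rpy [-90.29  -0.1  -77.89] w 35.0
(446.8, 254.5, 42, -78) turn [0.005 0.002 0.002] shift [-1.5 77.2  1.2]
```

Call:
carry_out([
  [[0,0,0],[0,18,0],1],
  [[0,0,0],[0,38,0],1],
  [[0,0,0],[0,56,0],1],
  [[0,0,0],[0,68,0],1],
  [[0,0,0],[0,75,0],1],
  [[0,0,0],[0,78,0],1],
  [[0,0,0],[0,79.5,0],1],
  [[0,0,0],[0,79.5,0],1],
  [[0,0,0],[0,79.5,0],1],
  [[0,0,0],[0,79.5,0],1],
])

```text
time_s: 27.85
ee_pos: [447.0, 254.5, 214.7]
ee_rot: [-89.9, 0.0, -77.8]
force: [0.1, 0.6, -0.4]
gripper_width: 35.3
```

Call:
carry_out([
  [[0,0,0],[0,0,0],0.55],
  [[0,0,0],[0,0,0],0.45],
  [[0,0,0],[0,0,0],0.3],
  [[0,0,0],[0,0,0],0.25],
  [[0,0,0],[0,0,0],0.25],
  [[0,0,0],[0,0,0],0.25],
  [[0,0,0],[0,0,0],0.25],
  [[0,0,0],[0,-15,0],0.25],
  [[0,0,0],[0,-40,0],0.25],
  [[0,0,0],[0,-70,0],0.25],
])

```text
time_s: 28.68
ee_pos: [446.1, 254.1, 283.2]
ee_rot: [-90.2, -0.1, -77.8]
force: [1.0, 0.4, 0.5]
gripper_width: 68.6
```

Call:
carry_out([
  [[0,0,0],[0,-30,0],0.2],
  [[0,0,0],[0,-70,0],0.2],
  [[0,0,0],[0,-110,0],0.2],
  [[0,0,0],[-38,-130,0],0.2],
  [[0,0,0],[-76,-130,0],0.2],
  [[0,0,0],[-114,-130,0],0.2],
  [[0,0,0],[-150,-130,0],0.2],
  [[0,0,0],[-180,-130,0],0.2],
  [[0,0,0],[-180,-130,0],0.2],
  [[0,0,0],[-180,-130,0],0.2],
])

```text
time_s: 29.52
ee_pos: [408.1, 431.6, 413.2]
ee_rot: [-90.0, -0.0, -77.7]
force: [0.5, -0.4, 0.5]
gripper_width: 72.9
```

```bash
python3 - <<'E'
from h import *
fs=grab('side'); ft=grab('top')
cv2.imwrite('pics/fin.png',np.hstack([cv2.resize(ft['frame'][120:290,80:250],(390,390)),cv2.resize(fs['frame'][100:265,100:265],(390,390))]))
P=cloud(ft); 
o=dict(highlighter=(605,145.5,10),glue=(467.3,123.5,10),tape=(583.3,275.6,10),ink=(446.8,254.2,10))
a=np.radians(8.9); X=np.array([np.cos(a),np.sin(a)]); Y=np.array([-X[1],X[0]])
for k,c in o.items():
    d=P[...,:2]-np.array(c[:2]); lx=d@X; ly=d@Y
    z=P[...,2]-10; zt=dict(highlighter=10,tape=10,glue=75,ink=52)[k]
    m=(abs(lx)<42)&(abs(ly)<62)&(z>zt)&(z<110); q=np.c_[lx[m],ly[m],z[m]]
    print(k,m.sum(),'top centre in pocket',q[:,:2].mean(0).round(1),'min',q[:,:2].min(0).round(),'max',q[:,:2].max(0).round(),'z50/95',np.percentile(q[:,2],[50,95]).round(1))
for nm,c,z0,z1 in (('slim',(587,-80),57,80),('mini',(447,-212),8,30)):
    m=(np.hypot(P[...,0]-c[0],P[...,1]-c[1])<45)&(P[...,2]>z0)&(P[...,2]<z1); print(nm,m.sum(),P[m].mean(0).round(1))
E
```

```text
highlighter 648 top centre in pocket [ 2.3 -0.2] min [-42. -62.] max [42. 62.] z50/95 [17.8 22.8]
glue 179 top centre in pocket [ 0.5 -2.6] min [-13. -16.] max [15. 12.] z50/95 [96.3 99.8]
tape 323 top centre in pocket [-5.1  0.5] min [-42. -62.] max [42. 62.] z50/95 [18.5 22.7]
ink 133 top centre in pocket [ 1.7 -3.2] min [-11. -17.] max [16.  9.] z50/95 [67.5 75.8]
slim 68 [586.5 -78.7  66.5]
mini 274 [ 446.9 -210.9   14.3]
```

View pics/fin.png

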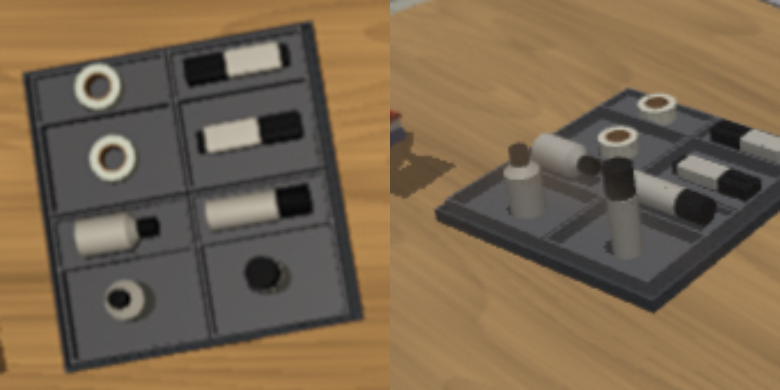

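All four goods sit in their own pockets: tape (110,157), highlighter (250,132), bottle (125,300) and glue stick (265,273). They are at the right heights, the look-alikes have not moved, and the arm is clear. I am handing in.

```bash
python3 -c "
from workcell import env
print(env.job_done())"
```

```text
the job is handed in; nothing more can be done
None
```

I placed all four goods in the pockets of their own samples and handed the job in at about 30 s of robot time, of the 115 s allowed. The hand-in gives no verdict.

- **Placing:** the final top and side pictures show the highlighter and tape flat, and the glue stick and bottle upright. By top-view depth, the measured heights above the pocket floor agree with the goods' sizes:

| Good | Measured (mm) | Nominal (mm) |
|---|---|---|
| highlighter | 18 | 17 |
| tape | 18.5 | 18 |
| glue stick | 96 | 95 |
| bottle | 68 (median over cap top and rim; 95th percentile 76) | 72 |

- **Position in the pockets:** the glue stick and bottle came out within about 4 mm of their pocket centres. The highlighter and tape figures (2 and 5 mm off) include some pocket-wall pixels, so for those two I relied on the pictures.
- **Look-alikes:** the mini highlighter and slim glue stick came out at their starting positions to within 0.5 mm. I never went to the green bottle, but did not re-measure it at the end; it was in place just before I picked up the refill bottle.
- **Failed step:** the first grasp of the highlighter closed on air, because I lifted before the fingers had finished closing. The highlighter had not moved, and the second try held.

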